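# Space a grow-light bar and hold it against the spacer

### The arm

A 6-joint arm with a two-finger parallel gripper is mounted at the origin on the work surface. World frame = base frame: x ahead of the robot, y to its left, z up, the work surface at z = 0. Lengths are in m, angles in rad, forces in N, time in s.
With the tool pointing down it reaches from about 0.35 to 0.775 m from the base axis. Payload 5.5 kg.
Tool frame: the origin (TCP) lies between the finger pads; the fingertips stand 19 mm ahead of it and the grasp point (between the pads) is the TCP (env.tcp_to_tips is the distance from the TCP to the fingertips, in m); z points along the fingers, y is the direction in which the jaws open and shut (so a half turn about z gives the same grasp; the last joint's range is limited). The gripper opens to 85 mm and grips with 20 to 120 N. Pads are 22 mm wide; open, the fingers measure 114 mm over their backs; the gripper's body (76 mm by 85 mm) begins 54 mm behind the grasp point. The pads swing forward as they close: fully open they stand 13 mm farther back than shut.
Start: joints at [0.994, 0.313, 0.046, 1.304, 0, 1.431], TCP at [0.243, 0.521, 0.25] pointing down, gripper open.
Joint ranges: [-2.76, 2.76], [-0.86, 1.69], [-1.03, 1.26], [-2.2, 2.34], [-1.47, 1.5], [-3.14, 3.14]. Speed limits (rad/s): [2.57, 2.57, 3.14, 3.14, 3.14, 3.14].

### API

Orientations are given as a unit quaternion [w, x, y, z].
In Python, from workcell import env, eyes, job gives the robot as it stands. The module is installed in compiled form; this text tells all that it offers.
- The arm moves only by the tool move_arm, never from a script. Its argument "commands" is a list of rows, each a list of 3 entries, a list of its own where there are three numbers: the shift along the world's x, y, z as a fraction of full scale, then the turn, a rotation vector about the world's x, y, z as a fraction of full scale, then the gripper command: -1 is shut, 1 is fully open, values between are in proportion. In form: [[[x, y, z], [wx, wy, wz], gripper], ...]. A call has 1 to 5 rows; each row shifts and turns the commanded pose from where the row before left it; what a row does not reach is not made up. Full scale, the value 1, is 0.04 m for a shift and 8 degrees for a turn. A row lasts 1/10 s, in which the tool goes at most 50 mm and 8.59 degrees, less where a joint would pass 70% of its speed; a pose out of reach is approached as far as the arm can. A call with a number of a shift or a turn outside -1 to 1 is refused whole. A call with a gripper value outside its range is refused whole. The fingers move at their own pace and stop on an object; "newtons" is the grip in N (left out, the last holds). Time passes only in rows, so rows that do not move let the fingers close. It gives the time, the measured TCP pose, the force and the opening at its end, in the units of the state.
- env.get_state(): the state, without advancing time (a new reading comes with each control period).
- eyes.read_camera(name): name is "scene" or "top" or "wrist"; returns a dict with "frame" (480x640x3 uint8, red, green, blue), "mtx" (3x3 intrinsics, pixels), "camera_from_world" (4x4, takes a point from world to camera coordinates); the wrist camera has in their place "mount" (4x4, takes a point from camera to tool coordinates, whose origin is the TCP and whose axes are the flange's). Camera axes: x right, y down, z forward; pixel columns grow to the right and rows downward; lengths in m; the calibration is good to about 2 mm. The wrist camera is an equidistant fisheye: a pixel r from the principal point sees the ray r / f radians off the axis. A picture is of the moment at which its call begins: read the wrist's pose just before it. There is no depth.
- job.hand_in(): hands the job in, once; it reports no verdict.
The state is a dict: "clock": time; "joint_pos": joint angles; "qvel": joint speeds; "tau": joint torques, N m; "tcp_pos": TCP position; "orientation": TCP orientation; "wrist_force": force on the tool from outside, world axes, zero at the start; "ft_torque": the same for the moment, N m; "finger_gap": finger opening in m.
Only numpy, scipy, OpenCV 4.12 (cv2) and the standard library are available. Lean on these libraries where they do the work, as an engineer would, in place of code of your own. Each camera call takes 0.05 s, during which the arm holds its last target.

### The job

The middle light bar on the black frame lies loose and off to one side between its two clamped neighbours. Leaving the bar where it is, slide the yellow spacer down into the gap beside it that is already wide enough, so that its two feet stand on the two inner cross rails; then slide the bar along the rails up against it until clamped bar, spacer and loose bar sit flush and parallel, and finish while still holding the bar pressed there with a light, steady push, ready for its clamps. Leave the seedling tray, pot and bottle alone.

Things in the scene. Friction and masses are not known exactly. Their poses are not given: they have to be found in the camera images.
- frame: black frame fixed flat on the bench, 288 (x) x 260 (y) x 8 tall; yaw varies. Origin: its middle, on the bench; x along the bars, y across them. Inner cross rails along y (34 wide, tops 8 above the bench) at x = +95 and -95, outer ones (12 wide) at x = +138, -138. Between the inner rails it is open down to the bench except for corner gussets. The middle bar belongs at y = 0
- bar_left: LED light bar, white, grey end caps, 300 long (x) x 30 wide (y) x 22 tall; origin: centre of underside. Clamped at frame y = +100 (inner face at y = +85), underside 8 and top 30 above the bench, clamps on top 5 higher; fixed
- bar_right: LED light bar, white, grey end caps, 300 long (x) x 30 wide (y) x 22 tall; origin: centre of underside. Clamped likewise at frame y = -100 (inner face at y = -85); fixed
- bar: LED light bar, white, grey end caps, 300 long (x) x 30 wide (y) x 22 tall; origin: centre of underside. The loose middle bar, 0.2 to 0.4 kg: rests and slides on the same rails (underside 8, top 30 above the bench), 16 to 28 to either side of frame y = 0, up to 0.04 rad askew. So one gap beside it is 86 to 98 wide, the other 42 to 54; which is which varies
- spacer: yellow spacer, 0.1 to 0.16 kg, upright on the bench. From above an I: two feet 20 (x) x 70 (y) x 20 tall at x = +95 and -95, joined by a web 10 (y) x 16 tall; in the middle an upright grip fin 30 (x) x 10 thick (y), top 42 above the underside. Origin: centre of underside. In use the 70 width parts two bars, the feet stand on the inner cross rails; web to bar then 30 each side
- spacer_fin (a point): point on the spacer's grip fin, 34 mm above the spacer's underside, 8 mm below the fin's top
- cell_tray: black six-cell tray of seedlings, 105 x 150 x 50 mm tall, leaves to 63 mm; origin at the centre of its underside; bystander
- pot: terracotta pot, 84 mm across, 75 mm tall; origin at the centre of its underside; bystander
- feed_bottle: white bottle with a green cap, 60 mm across, 120 mm tall; origin at the centre of its underside; bystander
Things that resemble listed ones, but are neither listed nor needed, are in the scene too. There is more than one size of the spacer; the one meant has the size given above.

How it is judged:
On the way:
1. the spacer stands in the gap that was wide enough from the start, both feet on the two inner cross rails, while the loose bar is still where it lay (moved less than 12 mm) (z of spacer in the frame of frame between 0.004 and 0.012 m and x of spacer in the frame of frame between -0.022 and 0.022 m and angle between spacer's own z axis and vertical below 0.06 rad and (y of spacer in the frame of frame between 0.012 and 0.06 m or y of spacer in the frame of frame between -0.06 and -0.012 m) and distance of bar from where it was at the start of the episode below 0.012 m), for 0.3 s.
At the end, for the whole second after the job is handed in: Robot pushes bar, bar spacer, spacer the clamped bar behind it, each over 2 N. Bar at rest on the rails within 4 mm of the frame's middle line; spacer upright on both inner rails, 22 mm from mid-length at most, within 4 mm of its 70 mm gap's middle; both parallel to the frame within 0.035 rad (z of spacer in the frame of frame between 0.004 and 0.012 m and x of spacer in the frame of frame between -0.022 and 0.022 m and angle between spacer's own z axis and vertical below 0.06 rad and y of bar in the frame of frame between -0.004 and 0.004 m and z of bar in the frame of frame between 0.004 and 0.012 m and angle between the x axis of each of bar, spacer and the x axis of frame, either way round below 0.035 rad and contact force between bar and spacer above 2 N and contact force between any of the fingers, the arm and bar above 2 N and linear speed of bar below 0.01 m/s and ((y of spacer in the frame of frame between 0.046 and 0.054 m and contact force between spacer and bar_left above 2 N) or (y of spacer in the frame of frame between -0.054 and -0.046 m and contact force between spacer and bar_right above 2 N))); the arm keeps its last pose, push and grip.
It fails at once if the tray of seedlings, the pot or the bottle is shifted more than 30 mm or tipped (distance of any of cell_tray, pot, feed_bottle from where it was at the start of the episode above 0.03 m or angle between any of cell_tray, pot, feed_bottle's own z axis and vertical above 0.35 rad).
It fails at once if the bar is rammed against the spacer with more than 60 N (contact force between bar and spacer above 60 N).
It also fails if it takes over 58 s, if anything falls off the work surface, if the arm or the gripper's body presses on something with over 40 N, if the wrist force passes 120 N, or if a joint passes its speed limit or range.

## Working session

There is one attempt and no reset: what is moved stays moved. The work goes in short steps, Python scripts to look and compute and a tool call to move; the robot and the scene stay as the last step left them, time stands still between calls to the robot, and variables do not carry over. Pictures are saved under pics/ and viewed, and the job is handed in when it is done.

Besides the shell and the picture viewer there is one more tool, called after "Call:" by a JSON object that holds its "op" and its "data", one argument or row to a line. move_arm: Moves the arm, as the interface text tells. Its arguments: {"type":"object","properties":{"commands":{"type":"array","items":{"type":"array"}},"newtons":{"type":"number"}},"required":["commands"]}

```bash
mkdir -p pics; python3 - <<'E'
from workcell import env, eyes, job
import cv2,pickle
s=env.get_state();print(s)
d={}
for n in ["scene","top","wrist"]:
    c=eyes.read_camera(n);d[n]=c
    cv2.imwrite(f"pics/{n}0.png",c["frame"][:,:,::-1])
    print(n,c["mtx"],c.get("camera_from_world",c.get("mount")))
pickle.dump(d,open("cam0.pkl","wb"))
E
```

```text
{'clock': 0.0, 'joint_pos': array([9.94403893e-01, 3.13973420e-01, 4.49557123e-02, 1.30362407e+00,
       6.64477083e-06, 1.43127088e+00]), 'qvel': array([ 0.00052525,  0.00058742,  0.00137998, -0.00078534, -0.00166606,
       -0.00089564]), 'tau': array([-1.51061889e-03, -4.80637658e+01,  2.98528129e+01,  1.96281925e-02,
       -2.99877647e-04, -1.29431501e-05]), 'tcp_pos': array([0.24297825, 0.52059028, 0.2494147 ]), 'orientation': array([-3.26401047e-04,  2.16700516e-01,  9.76237694e-01, -8.63073800e-04]), 'wrist_force': array([ 0.30543111, -0.10647002,  0.27795976]), 'ft_torque': array([-0.00612481, -0.03452939, -0.04893241]), 'finger_gap': 0.0853215292167709}
scene [[557.23936285   0.         325.53096735]
 [  0.         557.23936285 235.3107284 ]
 [  0.           0.           1.        ]] [[ 0.87588815  0.48234441  0.01279961 -0.38165089]
 [ 0.39502714 -0.70159126 -0.59306261 -0.15559938]
 [-0.27708034  0.52451271 -0.8050546   1.71046532]
 [ 0.          0.          0.          1.        ]]
top [[514.66546826   0.         311.73882395]
 [  0.         514.66546826 234.62102703]
 [  0.           0.           1.        ]] [[-0.0279869  -0.9995954   0.0050768  -0.02897837]
 [-0.9976834   0.02761762 -0.06216992  0.43364326]
 [ 0.06200455 -0.00680498 -0.99805267  1.41715592]
 [ 0.          0.          0.          1.        ]]
wrist [[371.64829954   0.         319.05271899]
 [  0.         371.64829954 242.99536305]
 [  0.           0.           1.        ]] [[ 4.91423414e-04 -9.57047986e-01 -2.89929148e-01  7.46688846e-02]
 [ 9.99999723e-01  3.08141604e-04  6.77810347e-04  1.32112813e-03]
 [-5.59357795e-04 -2.89929401e-01  9.57047872e-01 -1.22648608e-01]
 [ 0.00000000e+00  0.00000000e+00  0.00000000e+00  1.00000000e+00]]
```

View pics/top0.png

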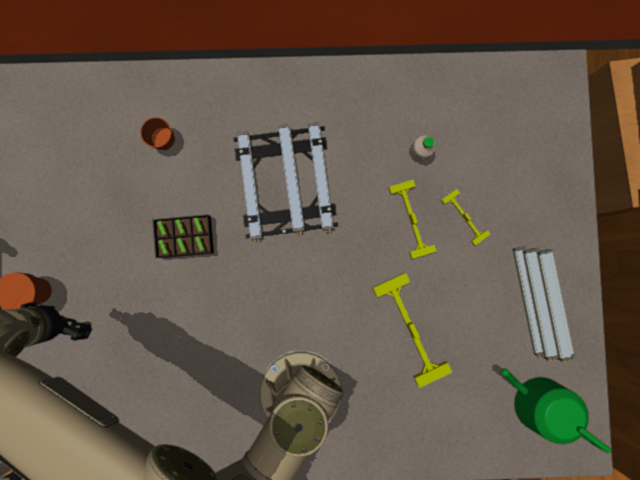

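View pics/scene0.png

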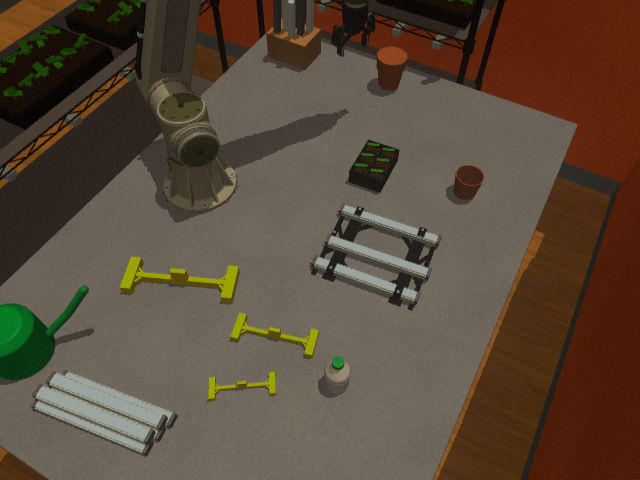

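```bash
python3 - <<'E'
import cv2
f=cv2.imread("pics/top0.png")
cv2.imwrite("pics/top_crop.png",cv2.resize(f[160:420,80:400],None,fx=2.5,fy=2.3,interpolation=cv2.INTER_CUBIC)) if 0 else None
E
```

```text
(no output)
```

Three yellow spacers are visible in the top view. The foot centres are about 98 px apart on the big one (392,285)-(433,374), 67 px on the middle one (403,187)-(423,251) and 49 px on the small one (452,197)-(481,237). At about 365 px/m, 190 mm should span about 69 px, so the middle one fits. I'll confirm in an enlarged crop.

```bash
cat > h.py <<'E'
import numpy as np,cv2,pickle
def load(n="cam0.pkl"): return pickle.load(open(n,"rb"))
def pix2w(c,u,v,z):
    K=c["mtx"];T=c["camera_from_world"];R=T[:3,:3];t=T[:3,3]
    d=R.T@np.linalg.inv(K)@np.array([u,v,1.]);o=-R.T@t
    return o+d*(z-o[2])/d[2]
def w2pix(c,p):
    K=c["mtx"];T=c["camera_from_world"];q=K@(T[:3,:3]@np.asarray(p)+T[:3,3]);return q[:2]/q[2]
def crop(f,x0,y0,x1,y1,k,name):
    g=cv2.resize(f[y0:y1,x0:x1],None,fx=k,fy=k,interpolation=cv2.INTER_CUBIC)
    for x in range((x0+9)//10*10,x1,10):
        cv2.line(g,((x-x0)*k,0),((x-x0)*k,6),(0,0,255),1)
        if x%20==0: cv2.putText(g,str(x),((x-x0)*k-10,18),0,.4,(0,0,255),1)
    for y in range((y0+9)//10*10,y1,10):
        cv2.line(g,(0,(y-y0)*k),(6,(y-y0)*k),(0,0,255),1)
        if y%20==0: cv2.putText(g,str(y),(8,(y-y0)*k+4),0,.4,(0,0,255),1)
    cv2.imwrite(name,g)
E
python3 - <<'E'
from h import *
f=cv2.imread("pics/top0.png")
crop(f,225,110,350,250,4,"pics/c1.png")
crop(f,380,170,500,270,6,"pics/c2.png")
c=load()["top"]
hsv=cv2.cvtColor(f,cv2.COLOR_BGR2HSV)
m=cv2.inRange(hsv,(22,120,60),(35,255,255))
n,l,s,cen=cv2.connectedComponentsWithStats(m)
for i in range(1,n):
    if s[i][4]>50: print(s[i],cen[i],cv2.minAreaRect(np.argwhere(l==i)[:,::-1].astype(np.float32)))
E
```

```text
[389 180  47  79 741] [412.05802969 218.90688259] ((412.11163330078125, 218.85086059570312), (76.10411834716797, 25.94556999206543), 72.34986877441406)
[441 189  49  56 442] [465.55882353 217.07239819] ((465.37213134765625, 216.82525634765625), (57.04326629638672, 19.78208351135254), 53.80678939819336)
[ 373  273   79  115 1505] [412.44850498 331.04584718] ((411.8084716796875, 329.58941650390625), (110.97723388671875, 36.85144805908203), 64.98310089111328)
[287 444  21   9  63] [296.17460317 448.12698413] ((297.0, 448.0), (20.0, 8.0), -0.0)
```

View pics/c1.png

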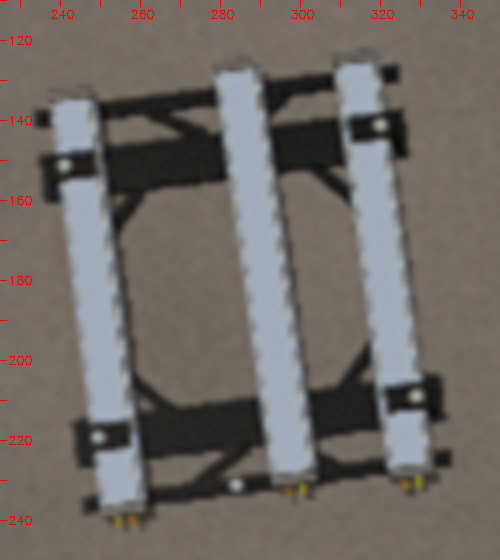

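View pics/c2.png

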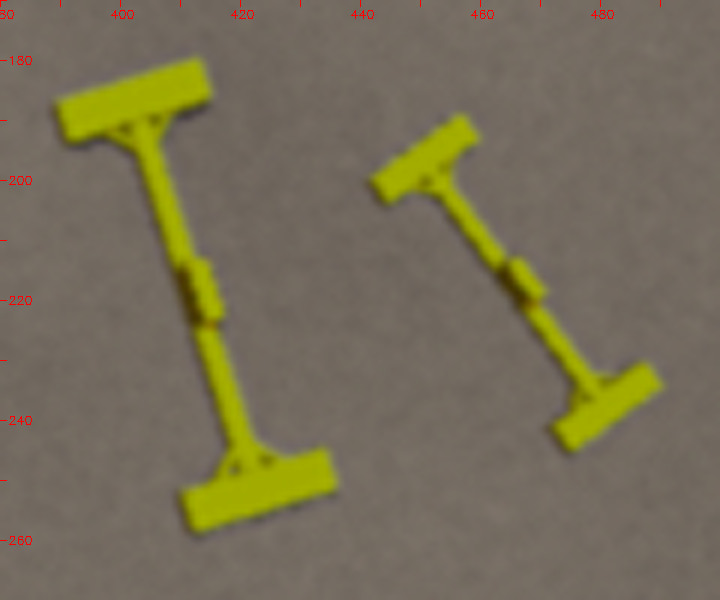

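The crop confirms the middle spacer, with centre at (412,219): its outline is 76x26 px, about 206x70 mm. The wide gap is the left one in the image (frame +y), because the loose bar lies closer to the right bar. Next I'll fit the poses with silhouettes.

```bash
cat > fit.py <<'E'
from h import *
from scipy.optimize import minimize
S=4
def box(x0,x1,y0,y1,z0,z1): return np.array([[x,y,z] for x in(x0,x1) for y in(y0,y1) for z in(z0,z1)])
SP=[box(.085,.105,-.035,.035,0,.02),box(-.105,-.085,-.035,.035,0,.02),box(-.085,.085,-.005,.005,0,.016),box(-.015,.015,-.005,.005,0,.042)]
BAR=[box(-.15,.15,-.015,.015,0,.022)]
def place(bs,x,y,yaw,z=0):
    c,s=np.cos(yaw),np.sin(yaw);R=np.array([[c,-s,0],[s,c,0],[0,0,1]])
    return [b@R.T+[x,y,z] for b in bs]
def proj(c,P):
    T=c["camera_from_world"];q=(P@T[:3,:3].T+T[:3,3])@c["mtx"].T;return q[:,:2]/q[:,2:]
def render(c,bs,win):
    x0,y0,x1,y1=win;m=np.zeros(((y1-y0)*S,(x1-x0)*S),np.uint8)
    for b in bs:
        p=(proj(c,b)-[x0,y0]+.5)*S-.5
        cv2.fillConvexPoly(m,cv2.convexHull(np.round(p*16).astype(np.int32)),255,shift=4)
    return cv2.resize(m,(x1-x0,y1-y0),interpolation=cv2.INTER_AREA)/255.
def fit(views,build,x0,steps):
    def L(p):return sum(np.abs(render(c,build(p),w)-m).sum() for c,m,w in views)
    x=np.array(x0,float)
    for k in (1,.3,.1):
        sim=np.vstack([x]+[x+np.eye(len(x))[i]*steps[i]*k for i in range(len(x))])
        r=minimize(L,x,method="Nelder-Mead",options=dict(initial_simplex=sim,maxiter=400,xatol=1e-5,fatol=.01));x=r.x
    return x,r.fun
E
cat > f0.py <<'E'
from fit import *
d=load();
def ymask(fr,w):
    h=cv2.cvtColor(fr,cv2.COLOR_RGB2HSV);m=cv2.inRange(h,(20,90,40),(38,255,255))/255.
    return m[w[1]:w[3],w[0]:w[2]]
tw=(380,170,440,270);sw=(225,305,325,365)
tv=(d["top"],ymask(d["top"]["frame"],tw),tw);sv=(d["scene"],ymask(d["scene"]["frame"],sw),sw)
p0=pix2w(d["top"],412,219,.01);print(p0)
B=lambda p:place(SP,*p)
for n,v in(("top",[tv]),("scene",[sv]),("both",[tv,sv])):
    print(n,fit(v,B,[p0[0],p0[1],.27],[.01,.01,.05]),[m.sum() for _,m,_ in v])
E
python3 f0.py
python3 - <<'E'
from h import *
d=load()
f=cv2.cvtColor(d["scene"]["frame"],cv2.COLOR_RGB2BGR)
crop(f,300,195,450,310,5,"pics/c3.png")
E
```

```text
[ 0.46886308 -0.32240051  0.01      ]
top (array([ 0.46970679, -0.32213211,  0.26805757]), np.float64(97.35686274509803)) [np.float64(813.0)]
scene (array([ 0.46707592, -0.32406842,  0.27445666]), np.float64(97.86666666666667)) [np.float64(1104.0)]
both (array([ 0.46789482, -0.32331675,  0.26902704]), np.float64(252.77647058823527)) [np.float64(813.0), np.float64(1104.0)]
```

View pics/c3.png

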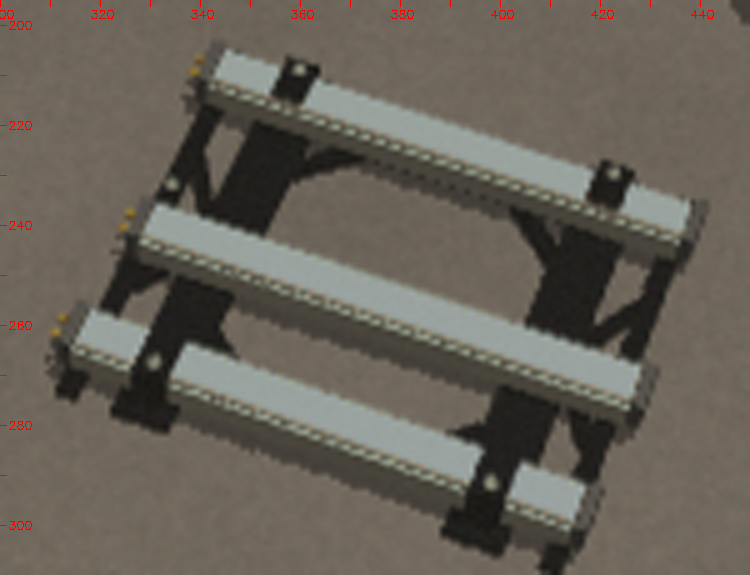

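```bash
cat > f1.py <<'E'
from fit import *
d=load()
def wmask(fr,w):
    h=cv2.cvtColor(fr,cv2.COLOR_RGB2GRAY);m=np.clip((h.astype(float)-115)/30,0,1)
    return m[w[1]:w[3],w[0]:w[2]]
tw=(225,110,350,250);sw=(305,195,445,310)
tv=(d["top"],wmask(d["top"]["frame"],tw),tw);sv=(d["scene"],wmask(d["scene"]["frame"],sw),sw)
print(cv2.cvtColor(d["top"]["frame"],cv2.COLOR_RGB2GRAY)[180,240:330])
def B(p):
    x,y,yaw,by,byaw,bx,hl,hw=p
    t=[box(-hl,hl,-hw,hw,.03,.03)]
    c,s=np.cos(yaw),np.sin(yaw)
    o=[]
    for yy in(.1,-.1): o+=place(t,x-s*yy,y+c*yy,yaw)
    o+=place(t,x+c*bx-s*by,y+s*bx+c*by,yaw+byaw)
    return o
p0=pix2w(d["top"],287,182,.03);print(p0)
for n,v in(("top",[tv]),("scene",[sv]),("both",[tv,sv])):
    x,f=fit(v,B,[p0[0],p0[1],.1,-.02,0,0,.145,.014],[.01,.01,.05,.01,.02,.005,.003,.002])
    print(n,x.round(4),f)
E
python3 f1.py
```

```text
[110 108 118 152 169 169 170 169 169 169 171 167 159 156 111  66  68  96
 105 105 106 107 107 107 107 108 105 103 102 104 107 106 105 105 106 106
 108 108 107 107 108 108 107 107 107 116 152 169 170 169 169 169 170 170
 168 161 154 110  76  98 109 109 110 109 109 107 108 110 112 111 111 111
 112 111 109 122 151 166 170 169 168 170 170 171 169 153 127  95  99 111]
[0.57925465 0.02337093 0.03      ]
top [ 0.5849  0.0308  0.1037 -0.0179  0.0106  0.006   0.1404  0.0141] 460.85490196078433
scene [ 0.5835  0.0283  0.1054 -0.0181  0.0118  0.0054  0.1408  0.0115] 472.9294117647059
both [ 0.5846  0.029   0.1059 -0.0181  0.0083  0.0053  0.1404  0.0122] 1254.7254901960785
```

Call:
{"op": "move_arm", "data": {
  "commands": [
    [[0.5,-0.8,0],[0,0,1],1],
    [[0.5,-0.9,0],[0,0,1],1],
    [[0.5,-0.9,0],[0,0,1],1],
    [[0.5,-0.9,0],[0,0,1],1],
    [[0.5,-0.9,0],[0,0,1],1]
  ]
}}

```text
clock: 0.65
tcp_pos: [0.3433, 0.3441, 0.2501]
orientation: [-0.0, -0.132, 0.991, -0.0]
wrist_force: [-0.1, 0.2, -0.7]
finger_gap: 0.0855
```

Call:
{"op": "move_arm", "data": {
  "commands": [
    [[0.4,-1,0],[0,0,0],0],
    [[0.4,-1,0],[0,0,0],0],
    [[0.4,-1,0],[0,0,0],0],
    [[0.4,-1,0],[0,0,0],0],
    [[0.4,-1,0],[0,0,0],0]
  ]
}}

```text
clock: 1.15
tcp_pos: [0.4232, 0.1439, 0.2503]
orientation: [0.0, -0.129, 0.992, 0.0]
wrist_force: [1.8, -0.4, 0.1]
finger_gap: 0.0426
```

Call:
{"op": "move_arm", "data": {
  "commands": [
    [[0.1,-1,0],[0,0,0],0],
    [[0.1,-1,0],[0,0,0],0],
    [[0.1,-1,0],[0,0,0],0],
    [[0.1,-1,0],[0,0,0],0],
    [[0.1,-1,0],[0,0,0],0]
  ]
}}

```text
clock: 1.65
tcp_pos: [0.4427, -0.056, 0.2502]
orientation: [-0.0, -0.129, 0.992, 0.0]
wrist_force: [1.5, -0.0, 0.4]
finger_gap: 0.0426
```

Call:
{"op": "move_arm", "data": {
  "commands": [
    [[0.1,-1,0],[0,0,0],0],
    [[0.1,-1,0],[0,0,0],0],
    [[0.1,-1,0],[0,0,0],0],
    [[0,-1,-0.5],[0,0,0],0],
    [[0,0,-0.5],[0,0,0],0]
  ]
}}

```text
clock: 2.15
tcp_pos: [0.4557, -0.2193, 0.2099]
orientation: [0.001, -0.127, 0.992, -0.001]
wrist_force: [-0.1, 1.9, 0.4]
finger_gap: 0.043
```

Call:
{"op": "move_arm", "data": {
  "commands": [
    [[0.1,-0.9,-0.3],[0,0,0],0],
    [[0.1,-0.9,-0.4],[0,0,0],0],
    [[0.1,-0.8,0],[0,0,0],0],
    [[0,0,0],[0,0,0],0]
  ]
}}

```text
clock: 2.55
tcp_pos: [0.467, -0.322, 0.181]
orientation: [-0.0, -0.127, 0.992, -0.0]
wrist_force: [0.2, 0.6, 1.1]
finger_gap: 0.0424
```

```bash
cat >> fit.py <<'E'
def R_q(q):
    from scipy.spatial.transform import Rotation as Ro
    return Ro.from_quat([q[1],q[2],q[3],q[0]]).as_matrix()
def wcam(c,st):
    T=np.eye(4);T[:3,:3]=R_q(st["orientation"]);T[:3,3]=st["tcp_pos"]
    return dict(frame=c["frame"],mtx=c["mtx"],camera_from_world=np.linalg.inv(T@c["mount"]),fish=True)
_proj=proj
def proj(c,P):
    if not c.get("fish"): return _proj(c,P)
    T=c["camera_from_world"];q=P@T[:3,:3].T+T[:3,3]
    r=np.hypot(q[:,0],q[:,1]);th=np.arctan2(r,q[:,2]);K=c["mtx"]
    return q[:,:2]/r[:,None]*th[:,None]*K[0,0]+K[:2,2]
def ymask(fr,w):
    h=cv2.cvtColor(fr,cv2.COLOR_RGB2HSV);m=cv2.inRange(h,(20,90,40),(38,255,255))/255.
    return m[w[1]:w[3],w[0]:w[2]]
def subdiv(bs): return bs
def snap(name):
    from workcell import env,eyes
    st=env.get_state();c=eyes.read_camera("wrist");w=wcam(c,st)
    cv2.imwrite(f"pics/{name}.png",c["frame"][:,:,::-1]);pickle.dump((w,st),open(name+".pkl","wb"))
    print(st["clock"],st["tcp_pos"].round(4),st["wrist_force"].round(2));return w,st
E
python3 - <<'E'
from fit import *
w,st=snap("w1")
E
```

```text
2.55 [ 0.467 -0.322  0.181] [0.21 0.61 1.09]
```

View pics/w1.png

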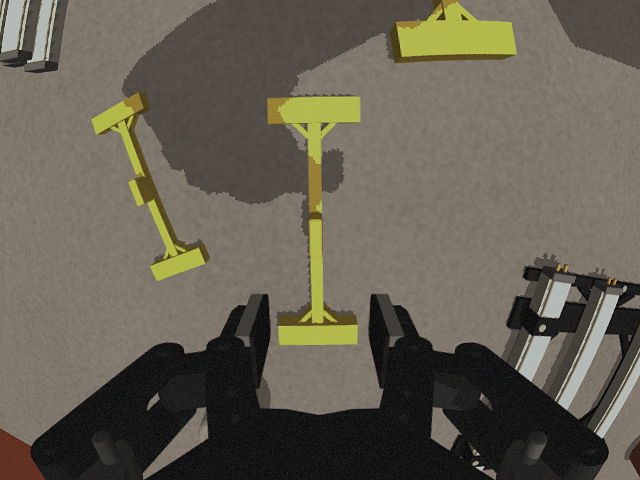

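The wrist view shows the chosen spacer between the jaws: feet at (314,110) and (318,332), fin at (316,215). The small spacer is on the left and the big one at the top right.

```bash
cat > f2.py <<'E'
import sys
from fit import *
import fit as F
def ym(fr,w):
    h=cv2.cvtColor(fr,cv2.COLOR_RGB2HSV);m=cv2.inRange(h,(12,120,50),(38,255,255))/255.
    return m[w[1]:w[3],w[0]:w[2]]
if __name__=="__main__":
    w,st=pickle.load(open("w1.pkl","rb"))
    win=(250,85,380,350);m=ym(w["frame"],win)
    x,f=fit([(w,m,win)],lambda p:place(SP,*p),[.468,-.323,.269],[.01,.01,.05]);print(x,f,m.sum())
    r=render(w,place(SP,*x),win)
    o=np.dstack([m*255,r*255,0*m]).astype(np.uint8);cv2.imwrite("pics/ov.png",cv2.resize(o,None,fx=2,fy=2))
E
python3 f2.py
```

```text
[ 0.46963198 -0.32263175  0.27198234] 573.0078431372549 7520.0
```

View pics/ov.png

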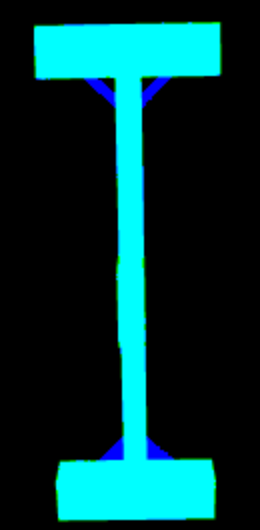

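Call:
{"op": "move_arm", "data": {
  "commands": [
    [[0.065,-0.015,-0.8],[0,0,0.12],0],
    [[0,0,-0.9],[0,0,0],0],
    [[0,0,-0.9],[0,0,0],0],
    [[0,0,-0.7],[0,0,0],0],
    [[0,0,-0.3],[0,0,0],0]
  ]
}}

```text
clock: 3.1
tcp_pos: [0.4679, -0.3164, 0.0357]
orientation: [-0.002, -0.138, 0.99, 0.002]
wrist_force: [-0.5, 0.6, 0.2]
finger_gap: 0.0427
```

Call:
{"op": "move_arm", "data": {
  "commands": [
    [[0,0,0],[0,0,0],0],
    [[0,0,0],[0,0,0],0]
  ]
}}

```text
clock: 3.3
tcp_pos: [0.4702, -0.3191, 0.0395]
orientation: [0.0, -0.138, 0.99, -0.0]
wrist_force: [0.5, 0.4, 0.4]
finger_gap: 0.042
```

```bash
python3 -c "
from fit import *
w,st=snap('w2')"
```

```text
3.3 [ 0.4702 -0.3191  0.0395] [0.53 0.41 0.4 ]
```

View pics/w2.png

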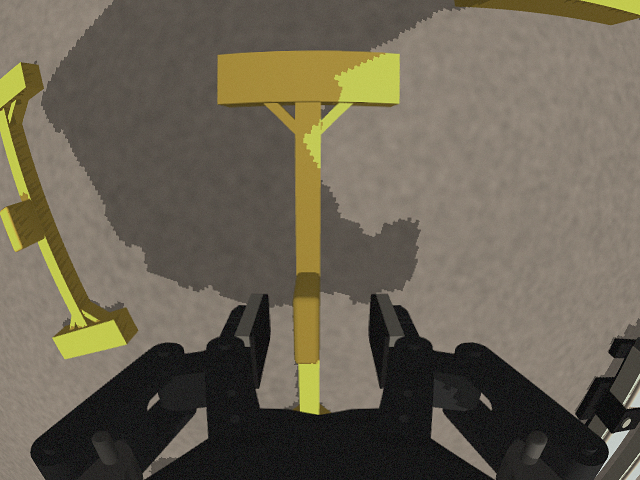

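The fin (307,320) sits about 12 px left of the jaw middle (319), which is about 3.5 mm. I'll correct that and close.

Call:
{"op": "move_arm", "data": {
  "commands": [
    [[-0.015,-0.09,-0.11],[0,0,-0.05],0],
    [[0,0,0],[0,0,0],0]
  ]
}}

```text
clock: 3.55
tcp_pos: [0.4695, -0.3235, 0.0348]
orientation: [0.001, -0.134, 0.991, -0.001]
wrist_force: [0.0, -0.6, -0.0]
finger_gap: 0.0427
```

Call:
{"op": "move_arm", "data": {
  "commands": [
    [[0,0,0],[0,0,0],-1],
    [[0,0,0],[0,0,0],-1],
    [[0,0,0],[0,0,0],-1],
    [[0,0,0],[0,0,0],-1],
    [[0,0,0],[0,0,0],-1]
  ],
  "newtons": 40
}}

```text
clock: 4.05
tcp_pos: [0.4692, -0.3229, 0.0343]
orientation: [0.0, -0.134, 0.991, -0.0]
wrist_force: [-0.3, -1.1, 3.5]
finger_gap: 0.0094
```

Call:
{"op": "move_arm", "data": {
  "commands": [
    [[0,0,0.3],[0,0,0],-1],
    [[0,0,0.8],[0,0,0],-1],
    [[0,0,0.9],[0,0,0],-1],
    [[0,0.3,0.9],[0,0,0],-1],
    [[0,0.6,0.9],[0,0,0],-1]
  ]
}}

```text
clock: 4.55
tcp_pos: [0.4688, -0.2872, 0.1876]
orientation: [0.0, -0.133, 0.991, -0.0]
wrist_force: [1.0, -0.2, -1.3]
finger_gap: 0.0093
```

Call:
{"op": "move_arm", "data": {
  "commands": [
    [[0.2,0.8,0],[0,0,-0.2],-1],
    [[0.3,0.8,0],[0,0,-0.3],-1],
    [[0.3,0.8,0],[0,0,-0.3],-1],
    [[0.3,0.8,0],[0,0,-0.2],-1],
    [[0.3,0.8,0],[0,0,-0.2],-1]
  ]
}}

```text
clock: 5.05
tcp_pos: [0.525, -0.1251, 0.1864]
orientation: [-0.0, -0.05, 0.999, 0.0]
wrist_force: [1.5, 0.7, -1.0]
finger_gap: 0.0087
```

Call:
{"op": "move_arm", "data": {
  "commands": [
    [[0.3,0.8,0],[0,0,0],-1],
    [[0.3,0.8,0],[0,0,0],-1],
    [[0.3,0.8,0],[0,0,0],-1],
    [[0.3,0.8,0],[0,0,0],-1],
    [[0.3,0.8,0],[0,0,0],-1]
  ]
}}

```text
clock: 5.55
tcp_pos: [0.5849, 0.0349, 0.1863]
orientation: [-0.0, -0.051, 0.999, 0.0]
wrist_force: [1.1, -0.9, -0.8]
finger_gap: 0.0092
```

Call:
{"op": "move_arm", "data": {
  "commands": [
    [[0,0.5,0],[0,0,0],-1],
    [[0,0.2,0],[0,0,0],-1],
    [[0,0,0],[0,0,0],-1],
    [[0,0,0],[0,0,0],-1]
  ]
}}

```text
clock: 5.95
tcp_pos: [0.5847, 0.0607, 0.186]
orientation: [-0.0, -0.051, 0.999, -0.0]
wrist_force: [-0.2, -0.7, -1.1]
finger_gap: 0.0093
```

```bash
python3 -c "
from fit import *
w,st=snap('w3');print(st['orientation'],st['finger_gap'])
from workcell import eyes
d={n:eyes.read_camera(n) for n in('top','scene')};pickle.dump(d,open('cam1.pkl','wb'))
for n in d: cv2.imwrite('pics/'+n+'1.png',d[n]['frame'][:,:,::-1])"
```

```text
5.95 [0.5847 0.0607 0.186 ] [-0.21 -0.65 -1.11]
[-1.51282065e-04 -5.05497306e-02  9.98721520e-01 -1.62739561e-04] 0.00927789497852885
```

View pics/w3.png

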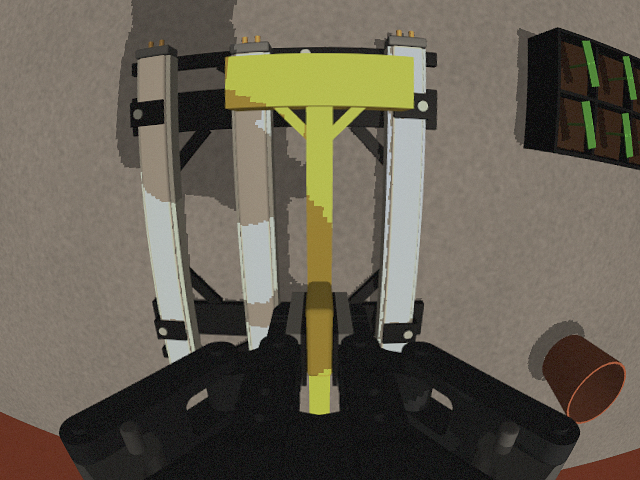

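The spacer is held straight above the frame. In this view the left clamped bar is at x≈405, the loose bar at x≈255 and the right bar at x≈160. I'll overlay the estimated frame model to refine it.

```bash
cat > ov.py <<'E'
from fit import *
def framelines(x,y,yaw,by,byaw,bx):
    c,s=np.cos(yaw),np.sin(yaw)
    L=[]
    def rect(cx,cy,a,hl,hw,z):
        p=[[-hl,-hw],[hl,-hw],[hl,hw],[-hl,hw],[-hl,-hw]]
        q=[]
        for i in range(4):
            for t in np.linspace(0,1,20): q.append(np.array(p[i])*(1-t)+np.array(p[i+1])*t)
        q=np.array(q);ca,sa=np.cos(a),np.sin(a)
        q=q@np.array([[ca,sa],[-sa,ca]])+[cx,cy]
        q=q@np.array([[c,s],[-s,c]])+[x,y]
        return np.c_[q,np.full(len(q),z)]
    L.append((rect(0,.1,0,.15,.015,.03),(0,0,255)));L.append((rect(0,-.1,0,.15,.015,.03),(0,0,255)))
    L.append((rect(bx,by,byaw,.15,.015,.03),(0,200,0)))
    for xx in(.095,-.095): L.append((rect(xx,0,0,.017,.13,.008),(255,0,255)))
    for xx in(.138,-.138): L.append((rect(xx,0,0,.006,.13,.008),(255,0,0)))
    return L
def overlay(c,pars,win,k,name):
    x0,y0,x1,y1=win
    g=cv2.resize(c["frame"][y0:y1,x0:x1,::-1],None,fx=k,fy=k,interpolation=cv2.INTER_CUBIC)
    for P,col in framelines(*pars):
        p=((proj(c,P)-[x0,y0]+.5)*k-.5);cv2.polylines(g,[np.round(p*8).astype(np.int32)],False,col,1,cv2.LINE_AA,shift=3)
    cv2.imwrite(name,g)
E
python3 - <<'E'
from ov import *
w,st=pickle.load(open("w3.pkl","rb"))
P=(.5842,.0295,.1045,-.018,.0105,.0055)
overlay(w,P,(120,20,450,370),2,"pics/o1.png") if 0 else overlay(w,P,(110,20,450,290),2,"pics/o1.png")
d=load()
overlay(d["top"],P,(225,110,350,250),4,"pics/o2.png")
E
```

```text
(no output)
```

View pics/o1.png

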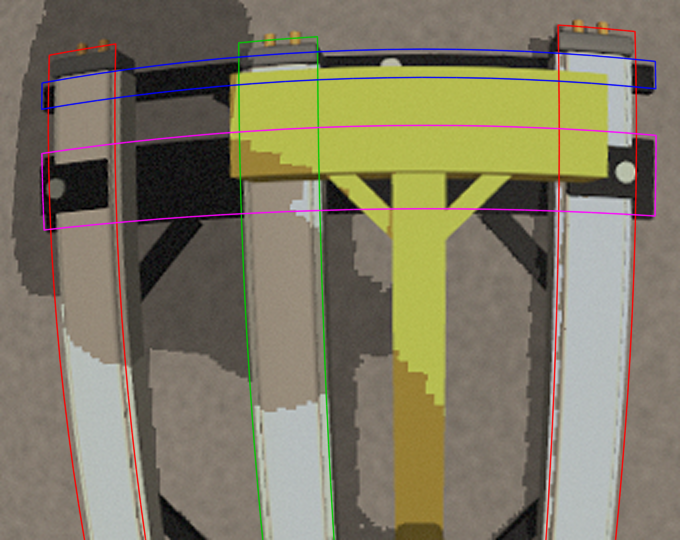

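View pics/o2.png

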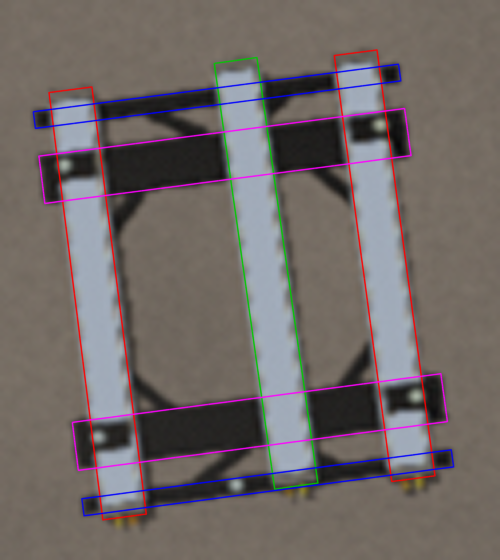

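```bash
python3 - <<'E'
from f2 import *
w,st=pickle.load(open("w3.pkl","rb"))
win=(215,45,425,275);m=ym(w["frame"],win)
zz=st["tcp_pos"][2]-.0345
x,f=fit([(w,m,win)],lambda p:place(SP[:3],p[0],p[1],p[2],p[3]),[st["tcp_pos"][0],st["tcp_pos"][1],.103,zz],[.01,.01,.05,.01]);print(x,f,m.sum(),st["tcp_pos"], x[3]-zz)
E
```

```text
[0.5844541  0.062313   0.10278313 0.15151845] 1224.137254901961 15462.0 [0.58471213 0.06074212 0.1860476 ] -2.9149620110718866e-05
```

Call:
{"op": "move_arm", "data": {
  "commands": [
    [[-0.075,0.225,-0.5],[0,0,0.01],-1],
    [[0,0,-0.8],[0,0,0],-1],
    [[0,0,-0.8],[0,0,0],-1],
    [[0,0,-0.5],[0,0,0],-1],
    [[0,0,0],[0,0,0],-1]
  ]
}}

```text
clock: 6.6
tcp_pos: [0.5793, 0.0695, 0.0788]
orientation: [-0.003, -0.051, 0.999, 0.0]
wrist_force: [-0.8, -0.9, -0.7]
finger_gap: 0.0091
```

```bash
python3 -c "
from fit import *
w,st=snap('w4');print(st['orientation'],st['finger_gap'])
"
```

```text
6.6 [0.5793 0.0695 0.0788] [-0.76 -0.89 -0.7 ]
[-3.21364342e-03 -5.06772225e-02  9.98709889e-01  2.21654057e-04] 0.009085268380761664
```

View pics/w4.png

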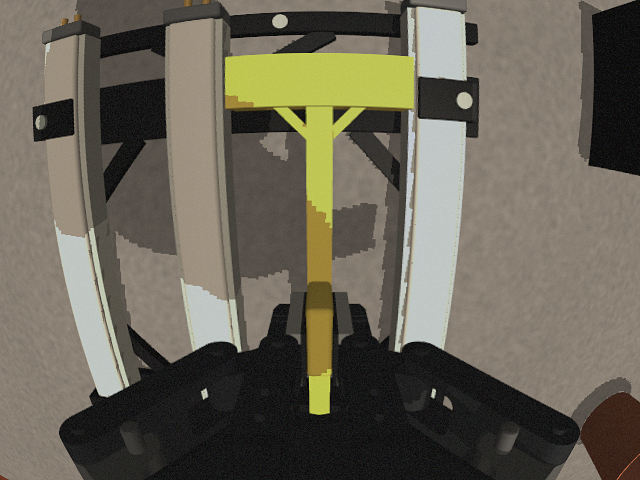

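```bash
python3 - <<'E'
from f2 import *
from ov import *
w,st=pickle.load(open("w4.pkl","rb"))
win=(215,45,425,275);m=ym(w["frame"],win)
zz=st["tcp_pos"][2]-.0345
x,f=fit([(w,m,win)],lambda p:place(SP[:3],p[0],p[1],p[2],zz),[st["tcp_pos"][0],st["tcp_pos"][1],.103],[.01,.01,.05]);print(x,f)
overlay(w,(.5852,.030,.1045,-.018,.0105,.0055),(20,0,500,260),1,"pics/o3.png")
g=cv2.imread("pics/o3.png")
overlay(w,(.5852,.030,.1045,-.018,.0105,.0055),(20,0,500,240),2,"pics/o3.png")
g=cv2.imread("pics/o3.png")
for b in place(SP[:2],*x,.008):
    p=(proj(w,b)-[20,0]+.5)*2
    cv2.polylines(g,[cv2.convexHull(p.astype(np.int32))],True,(255,255,0),1)
cv2.imwrite("pics/o3.png",g[:,100:900])
E
```

```text
[0.57898181 0.07094698 0.10111396] 1248.6
```

View pics/o3.png

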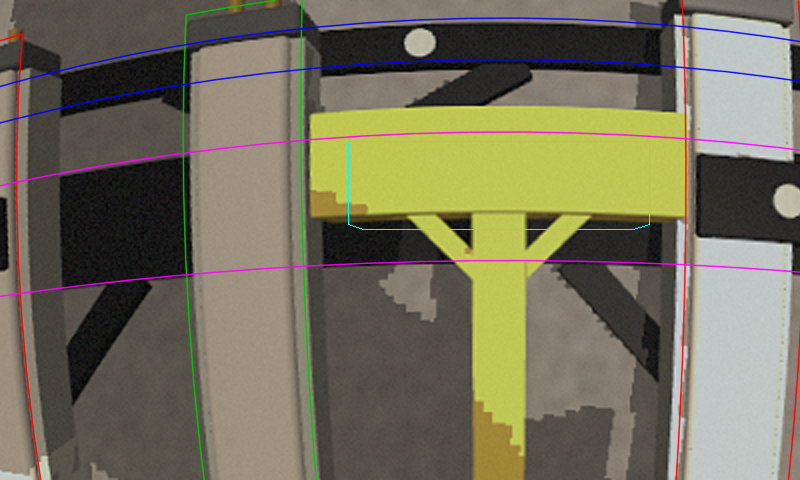

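Call:
{"op": "move_arm", "data": {
  "commands": [
    [[0,-0.02,-0.4],[0,0,0],-1],
    [[0,0,-0.3],[0,0,0],-1],
    [[0,0,-0.2],[0,0,0],-1],
    [[0,0,0],[0,0,0],-1],
    [[0,0,0],[0,0,0],-1]
  ]
}}

```text
clock: 7.15
tcp_pos: [0.5822, 0.0695, 0.0463]
orientation: [0.0, -0.051, 0.999, 0.0]
wrist_force: [-0.4, 1.3, -1.3]
finger_gap: 0.0093
```

Call:
{"op": "move_arm", "data": {
  "commands": [
    [[0,0,-0.08],[0,0,0],-1],
    [[0,0,0],[0,0,0],-1],
    [[0,0,0],[0,0,0],-1]
  ]
}}

```text
clock: 7.45
tcp_pos: [0.5821, 0.0696, 0.0429]
orientation: [0.0, -0.051, 0.999, 0.0]
wrist_force: [-0.8, 0.3, -0.6]
finger_gap: 0.0095
```

```bash
python3 -c "
from fit import *
w,st=snap('w5')
"
```

```text
7.45 [0.5821 0.0696 0.0429] [-0.75  0.3  -0.58]
```

View pics/w5.png

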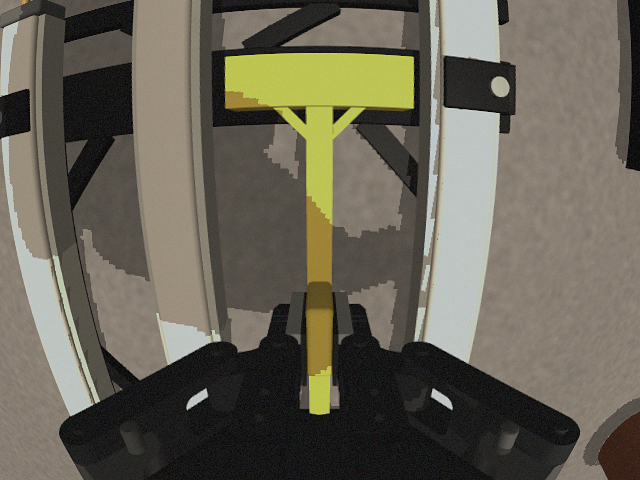

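The foot at (320,80) sits over the cross rail with clear space on both sides. I'll lower it the last bit and release with a small opening.

Call:
{"op": "move_arm", "data": {
  "commands": [
    [[0,0,-0.02],[0,0,0],-1],
    [[0,0,0],[0,0,0],-1],
    [[0,0,0],[0,0,0],-0.5],
    [[0,0,0],[0,0,0],-0.4],
    [[0,0,0],[0,0,0],-0.4]
  ]
}}

```text
clock: 8.0
tcp_pos: [0.582, 0.0696, 0.0419]
orientation: [0.0, -0.051, 0.999, 0.0]
wrist_force: [0.4, -0.4, 0.3]
finger_gap: 0.0256
```

Call:
{"op": "move_arm", "data": {
  "commands": [
    [[0,0,0],[0,0,0],-0.4],
    [[0,0,0.4],[0,0,0],-0.4],
    [[0,0,0.8],[0,0,0],-0.4],
    [[0,0,0.9],[0,0,0],-0.4],
    [[0,0,0],[0,0,0],-0.4]
  ]
}}

```text
clock: 8.5
tcp_pos: [0.5854, 0.0696, 0.1312]
orientation: [0.004, -0.051, 0.999, -0.0]
wrist_force: [1.5, 0.2, -0.7]
finger_gap: 0.0254
```

```bash
python3 -c "
from f2 import *
w,st=snap('w6')
win=(215,45,425,310);m=ym(w['frame'],win)
x,f=fit([(w,m,win)],lambda p:place(SP[:4],p[0],p[1],p[2],.008),[.583,.07,.103],[.01,.01,.05]);print(x,f,m.sum())
c,s=np.cos(.1045),np.sin(.1045);d=x[:2]-[.585,.030];print(c*d[0]+s*d[1],-s*d[0]+c*d[1])
"
```

```text
8.5 [0.5854 0.0696 0.1312] [ 1.5   0.18 -0.75]
[0.58218913 0.07113287 0.10201122] 518.3607843137255 7534.0
0.0014950275112313237 0.04120168125169037
```

View pics/w6.png

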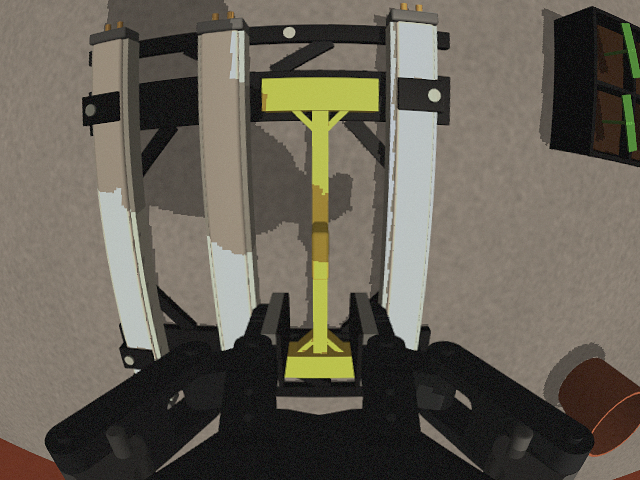

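Judge's step 1 looks fulfilled: spacer at frame x≈1.5 mm, y≈41 mm, standing on the rails, bar untouched. Now I'll shut the fingers, turn -90° and move over the narrow gap.

Call:
{"op": "move_arm", "data": {
  "commands": [
    [[0,-0.3,0],[0,0,-1],-1],
    [[0,-0.3,0],[0,0,-1],-1],
    [[0,-0.3,0],[0,0,-1],-1],
    [[0,-0.3,0],[0,0,-1],-1],
    [[0,-0.3,0],[0,0,-1],-1]
  ]
}}

```text
clock: 9.05
tcp_pos: [0.5811, 0.0092, 0.1244]
orientation: [-0.001, 0.296, 0.955, -0.0]
wrist_force: [0.0, 0.6, -0.2]
finger_gap: -0.0
```

Call:
{"op": "move_arm", "data": {
  "commands": [
    [[0.06,-0.2,0],[0,0,-1],-1],
    [[0.06,-0.2,0],[0,0,-1],-1],
    [[0.06,-0.2,0],[0,0,-1],-1],
    [[0.06,-0.2,0],[0,0,-1],-1],
    [[0.06,-0.2,0],[0,0,-1],-1]
  ]
}}

```text
clock: 9.55
tcp_pos: [0.5932, -0.0306, 0.1243]
orientation: [-0.001, 0.605, 0.796, -0.001]
wrist_force: [-0.0, -0.6, -0.3]
finger_gap: -0.0
```

Call:
{"op": "move_arm", "data": {
  "commands": [
    [[0,0,0],[0,0,-1],-1],
    [[0,0,0],[0,0,-0.3],-1],
    [[0,0,0],[0,0,0],-1],
    [[0,0,0],[0,0,0],-1]
  ]
}}

```text
clock: 9.95
tcp_pos: [0.5934, -0.0303, 0.1249]
orientation: [-0.001, 0.672, 0.741, -0.0]
wrist_force: [0.6, 0.2, 0.3]
finger_gap: -0.0003
```

```bash
python3 -c "
from ov import *
w,st=snap('w7');print(st['orientation'],st['finger_gap'])
overlay(w,(.585,.0305,.1045,-.018,.0105,.0055),(0,0,640,480),1,'pics/o7.png')
print(proj(w,np.array([[st['tcp_pos'][0],st['tcp_pos'][1],.012]])))
"
```

```text
9.95 [ 0.5934 -0.0303  0.1249] [0.59 0.24 0.34]
[-6.72605608e-04  6.71966611e-01  7.40581025e-01 -4.08467376e-04] -0.000307264228687388
[[319.12914997 249.09032692]]
```

View pics/o7.png

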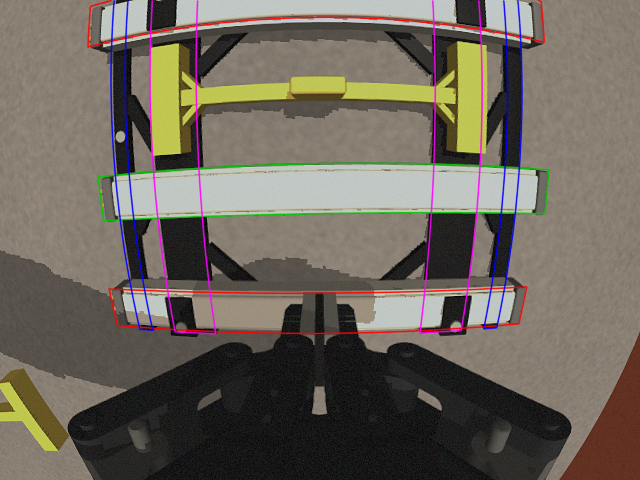

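The model overlay agrees with the view. The spacer's feet stand on the rails at (170,98) and (465,98). The finger's landing point (319,249) lies mid-way in the narrow gap between the loose bar (edge at 213) and the right bar (about 283). Descending.

Call:
{"op": "move_arm", "data": {
  "commands": [
    [[0,0.03,-0.6],[0,0,0],-1],
    [[0,0,-0.8],[0,0,0],-1],
    [[0,0,-0.6],[0,0,0],-1],
    [[0,0,-0.25],[0,0,0],-1],
    [[0,0,0],[0,0,0],-1]
  ]
}}

```text
clock: 10.5
tcp_pos: [0.5926, -0.0289, 0.0343]
orientation: [-0.001, 0.672, 0.74, -0.001]
wrist_force: [0.8, 0.3, -0.1]
finger_gap: -0.0
```

Call:
{"op": "move_arm", "data": {
  "commands": [
    [[0,0,0],[0,0,0],-1],
    [[0,0,0],[0,0,0],-1]
  ]
}}

```text
clock: 10.7
tcp_pos: [0.5952, -0.0294, 0.0374]
orientation: [0.001, 0.672, 0.74, 0.001]
wrist_force: [1.3, 0.4, 0.3]
finger_gap: -0.0
```

```bash
python3 -c "
from ov import *
w,st=snap('w8')
"
```

```text
10.7 [ 0.5952 -0.0294  0.0374] [1.33 0.35 0.32]
```

View pics/w8.png

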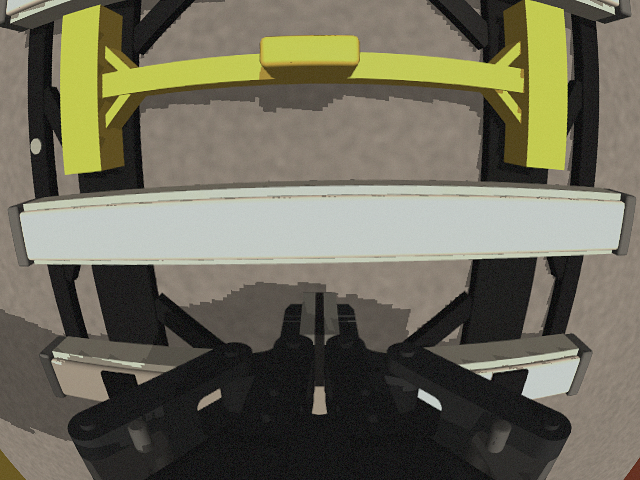

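Call:
{"op": "move_arm", "data": {
  "commands": [
    [[0,0,-0.12],[0,0,0],-1],
    [[-0.01,0.1,0],[0,0,0],-1],
    [[-0.01,0.1,0],[0,0,0],-1],
    [[-0.01,0.1,0],[0,0,0],-1],
    [[0,0,0],[0,0,0],-1]
  ]
}}

```text
clock: 11.25
tcp_pos: [0.5926, -0.0164, 0.0312]
orientation: [-0.0, 0.672, 0.74, 0.0]
wrist_force: [0.1, 0.4, 0.1]
finger_gap: 0.0004
```

Call:
{"op": "move_arm", "data": {
  "commands": [
    [[-0.005,0.05,0],[0,0,0],-1],
    [[-0.005,0.05,0],[0,0,0],-1],
    [[-0.005,0.05,0],[0,0,0],-1],
    [[0,0,0],[0,0,0],-1]
  ]
}}

```text
clock: 11.65
tcp_pos: [0.5923, -0.011, 0.0312]
orientation: [0.0, 0.672, 0.74, 0.0]
wrist_force: [-0.2, 0.3, 0.9]
finger_gap: -0.0002
```

Call:
{"op": "move_arm", "data": {
  "commands": [
    [[-0.005,0.05,0],[0,0,0],-1],
    [[-0.005,0.05,0],[0,0,0],-1],
    [[-0.005,0.05,0],[0,0,0],-1],
    [[0,0,0],[0,0,0],-1]
  ]
}}

```text
clock: 12.05
tcp_pos: [0.5916, -0.0049, 0.0312]
orientation: [0.0, 0.672, 0.74, 0.0]
wrist_force: [0.5, -0.5, 0.5]
finger_gap: -0.0001
```

```bash
python3 -c "
from ov import *
w,st=snap('w9')
"
```

```text
12.05 [ 0.5916 -0.0049  0.0312] [ 0.51 -0.53  0.47]
```

View pics/w9.png

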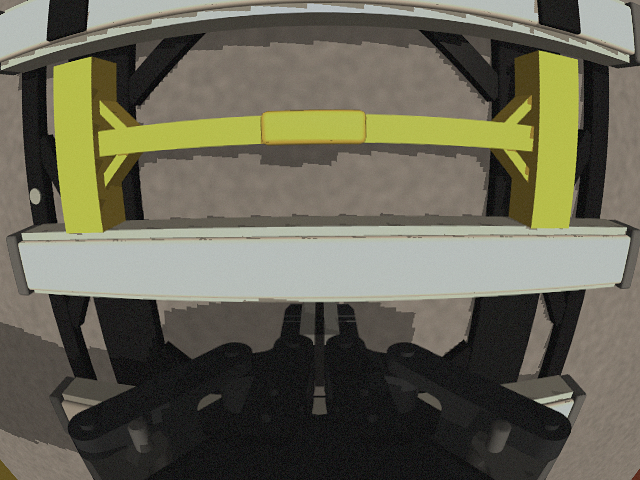

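The loose bar's far top edge (y≈235) is now almost at the feet's front edges (y≈231). It has been sliding with little force. I'll continue in small steps.

Call:
{"op": "move_arm", "data": {
  "commands": [
    [[-0.005,0.05,0],[0,0,0],-1],
    [[-0.005,0.05,0],[0,0,0],-1],
    [[0,0,0],[0,0,0],-1]
  ]
}}

```text
clock: 12.4
tcp_pos: [0.5912, -0.0009, 0.0312]
orientation: [-0.0, 0.672, 0.74, 0.0]
wrist_force: [0.6, -1.3, 0.8]
finger_gap: 0.0003
```

Call:
{"op": "move_arm", "data": {
  "commands": [
    [[-0.005,0.05,0],[0,0,0],-1],
    [[-0.005,0.05,0],[0,0,0],-1],
    [[0,0,0],[0,0,0],-1]
  ]
}}

```text
clock: 12.7
tcp_pos: [0.5909, 0.0022, 0.0312]
orientation: [0.001, 0.673, 0.74, -0.001]
wrist_force: [0.2, -4.7, -0.4]
finger_gap: -0.0001
```

```bash
python3 -c "
from ov import *
w,st=snap('w10')
"
```

```text
12.7 [0.5909 0.0022 0.0312] [ 0.21 -4.66 -0.44]
```

View pics/w10.png

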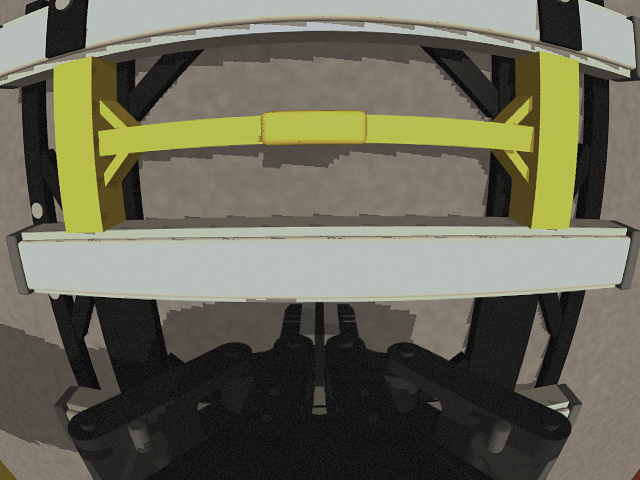

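Call:
{"op": "move_arm", "data": {
  "commands": [
    [[-0.003,0.03,0],[0,0,0],-1],
    [[-0.003,0.03,0],[0,0,0],-1],
    [[0,0,0],[0,0,0],-1]
  ]
}}

```text
clock: 13.05
tcp_pos: [0.5909, 0.0023, 0.0313]
orientation: [0.002, 0.673, 0.74, -0.002]
wrist_force: [-0.1, -11.4, -0.1]
finger_gap: 0.0002
```

Call:
{"op": "move_arm", "data": {
  "commands": [
    [[-0.003,0.03,0],[0,0,0],-1],
    [[0,0,0],[0,0,0],-1]
  ]
}}

```text
clock: 13.25
tcp_pos: [0.5909, 0.0024, 0.0313]
orientation: [0.003, 0.673, 0.739, -0.003]
wrist_force: [0.5, -15.6, -0.4]
finger_gap: -0.0001
```

The push has stalled and built up to about 15 N, so everything seems to be in contact. I'll check from all cameras.

```bash
python3 - <<'E'
from f2 import *
from ov import *
w,st=snap('w11');print(st['wrist_force'])
x0,y0,yaw=.585,.0305,.1045
overlay(w,(x0,y0,yaw,0,0,.004),(0,0,640,320),1,'pics/o11.png')
win=(50,55,590,235);m=ym(w['frame'],win)
x,f=fit([(w,m,win)],lambda p:place(SP[:4],p[0],p[1],p[2],.008),[.58,.08,.103],[.01,.01,.05]);print(x,f,m.sum())
c,s=np.cos(yaw),np.sin(yaw);d=x[:2]-[x0,y0];print(c*d[0]+s*d[1],-s*d[0]+c*d[1],x[2]-yaw)
from workcell import eyes
d={n:eyes.read_camera(n) for n in('top','scene')};pickle.dump(d,open('cam2.pkl','wb'))
overlay(d['scene'],(.5842,.0295,.1045,0,0,.004),(300,195,450,310),5,'pics/o12.png')
E
```

```text
13.25 [0.5909 0.0024 0.0313] [  0.48 -15.63  -0.39]
[  0.48325557 -15.6332521   -0.39454842]
[0.58163458 0.08212141 0.10633892] 5606.282352941176 34442.0
0.0020375596347323916 0.05169085852076795 0.0018389227426826998
```

View pics/o11.png

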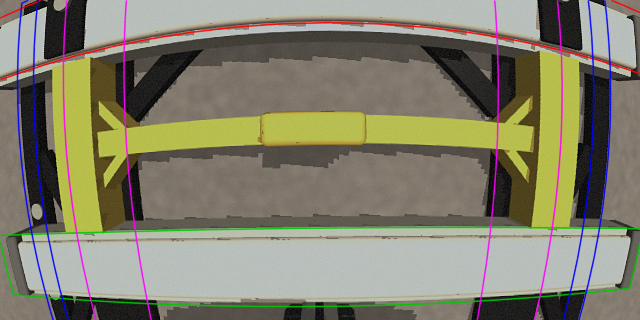

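View pics/o12.png

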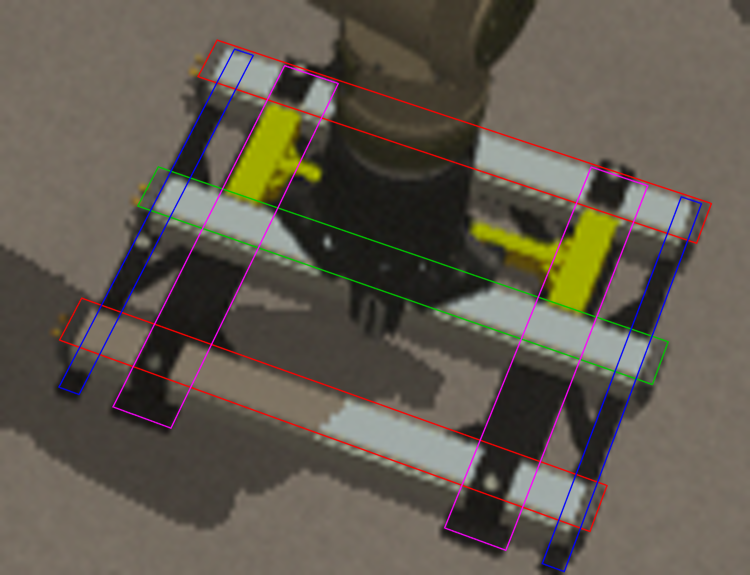

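The bar lies on the predicted centre-line outline and is flush with both feet. The spacer fit gives x +2 mm, y≈51 mm (within calibration error) and an angle of 0.002 rad. I'll let it settle, check that the push is steady, then hand in.

Call:
{"op": "move_arm", "data": {
  "commands": [
    [[0,0,0],[0,0,0],-1],
    [[0,0,0],[0,0,0],-1],
    [[0,0,0],[0,0,0],-1],
    [[0,0,0],[0,0,0],-1],
    [[0,0,0],[0,0,0],-1]
  ]
}}

```text
clock: 13.9
tcp_pos: [0.5909, 0.0024, 0.0313]
orientation: [0.003, 0.674, 0.739, -0.003]
wrist_force: [-0.8, -15.0, -0.4]
finger_gap: -0.0002
```

```bash
python3 -c "
from workcell import env,job
s=env.get_state();print(s['clock'],s['wrist_force'],s['tcp_pos'],abs(s['qvel']).max())
if 6<-s['wrist_force'][1]<30: print(job.hand_in())
"
```

```text
13.9 [ -0.76628373 -15.02926364  -0.35244104] [0.59085055 0.00237794 0.03129985] 0.002535433233407787
the job is handed in; nothing more can be done
None
```

I set the 190 mm yellow spacer (the middle of the three sizes) into the wide gap on the frame's +y side, with its feet on the inner cross rails. I then pushed the loose bar against it with shut fingers until it stalled, and handed the job in at 13.9 s with the push held at about 15 N.

**Spacer placed:** before I touched the bar, the wrist picture put the spacer at frame x ≈ +1.5 mm and y ≈ +41 mm, with both feet on the rails.

**Final checks:**
- The bar lies on the predicted y = 0 outline in the wrist picture, flush with both feet. The scene picture agrees roughly, within the calibration error.
- The spacer is at x ≈ +2 mm, turned about 0.002 rad from the frame.
- The push stayed between 15.6 and 15.0 N over the last 0.65 s, with the arm at rest.
- No move took the arm or spacer near the tray, pot or bottle. I did not measure their positions again.

**One disagreement:** the last fit put the spacer at y = 51.7 mm against the nominal 50. With the spacer pressed against the clamped bar, I put this down to the roughly 2 mm camera calibration error. The forces between bar, spacer and clamped bar can't be measured directly; I inferred them from the stalled push.

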